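Seat a gauge pin against the end stop of a V-groove jig

ROBOT

A 6-joint arm with a two-finger parallel gripper is mounted at the origin on a cart in front of the work surface, level with it; the furniture and walls round the work are solid. World frame = base frame: x ahead of the robot, y to its left, z up, the work surface at z = 0. Lengths are in m, angles in degrees, forces in N, time in s.
With the tool pointing down it reaches from about 0.35 to 0.875 m from the base axis. Payload 4.2 kg.
Tool frame: the origin (TCP) lies midway between the tips of the shut fingers; the grasp point (between the pads) lies 19 mm behind it; z points along the fingers, y is the line along which they close (so a half turn about z gives the same grasp; the last joint's range is limited). The gripper opens to 87 mm and grips with 3 to 60 N. Pads are 19 mm wide; open, the fingers measure 117 mm over their backs; the gripper's body (75 mm by 190 mm) begins 51 mm behind the grasp point.
Start: joints at [91.65, 22.042, 0.453, 0, -68.411, -14.817], TCP at [0.142, 0.609, 0.223] pointing down, gripper open.
Joint ranges: [-179.83, 179.83], [-69.29, 118.12], [-61.27, 80.66], [-181.25, 117.63], [-171.15, -9.14], [-177.46, 177.46]. Speed limits (degrees/s): [159.86, 159.86, 180, 180, 180, 180].

INTERFACE

Orientations are given as [roll, pitch, yaw] about the fixed x, y, z axes, in that order (R = Rz(yaw) Ry(pitch) Rx(roll)).
In Python, from bench import arm gives the robot as it stands.
- The arm moves only by the tool jog_arm, never from a script. Its argument "rows" is text: rows parted by semicolons, each of 7 numbers parted by spaces: the turn, a rotation vector about the tool's x, y, z in rad, then the shift along the tool's x, y, z in m, then the closure, from 0 (fully open) to 1 (shut). A call has 1 to 20 rows; each row is the pose to reach, as a shift and turn from the pose commanded when the call began, along the tool's axes at that moment; what a row does not reach only later rows make up. A row lasts 1/8 s, in which the tool goes at most 62.5 mm and 10.7 degrees, less where a joint would pass 70% of its speed; a pose out of reach is approached as far as the arm can. A call with a gripper value outside its range is refused whole. The fingers move at their own pace and stop on an object; "force" is the grip in N (left out, the last holds). Time passes only in rows, so rows that repeat a pose let the fingers close. It gives the time, the measured TCP pose, the force, the opening and the grip force at its end, in the units of the state.
- arm.sense(): the state, without advancing time (a new reading comes with each control period).
- arm.read_camera(name): name is "scene" or "side" or "wrist"; returns a dict with "color" (384x512x3 uint8, red, green, blue), "z_map" (384x512 float32, m along the optical axis (not along the pixel's ray), 0 where there is no reading), "camera_matrix" (3x3 intrinsics, pixels), "k1" (the pictures are not rectified: a ray, as slopes to the right and down, at radius r is drawn at 1 + k1 r^2 times it, then the intrinsics apply), "xyz" and "attitude" of the camera in the world. Camera axes: x right, y down, z forward; pixel columns grow to the right and rows downward; lengths in m; the calibration is good to about 2 mm. A picture is of the moment at which its call begins.
- arm.hand_in(): hands the job in; it is judged then, once.
Trained networks look in a picture, given as the dict that the camera call returned (one of the last four; its "shot" number tells which), for a name from the list of things; names that differ only in an ending like _2 or _b are one class to them, and where a whole thing is asked for, a point or a joint stands for the part that bears it (a point fixed in the world has none). Each returns a list of dicts, best first, with "p" (0 to 1); they miss things now and then, are a little off and sometimes report something else, mostly with a low value. They report only what shows in the picture. A call takes as long as a camera call. They do not tell look-alikes from the thing itself.
- arm.find_in(label, picture): "centre" ([x, y, z] in m, in the coordinates of the camera as it stood for that picture, good to about 4 mm: the middle of the surface that is visible of it).
The state is a dict: "time": time; "qpos": joint angles; "joint_vel": joint speeds; "joint_torque": joint torques, N m; "ee_pos": TCP position; "ee_rot": TCP orientation; "ft_force": force on the tool from outside, world axes, zero at the start; "torque": the same for the moment, N m; "opening": opening from 0.0 (shut) to 1.0 (fully open); "grasp_force": force on a finger pad.
Only numpy, scipy, OpenCV 4.12 (cv2) and the standard library are available. Lean on these libraries where they do the work, as an engineer would, in place of code of your own. Each camera call takes 0.05 s, during which the arm holds its last target. There are 200 camera calls.

TASK

Take the round metal pin from its wooden rest, lay it in the open part of the steel jig's V-groove with its plain end towards the red end stop and its red-banded end outwards, and push it along the groove, in under the blue hood, until you feel its plain end bear on the stop's brass button. Hold it there for about half a second with a light push of about 6 N, without forcing the pin or ramming the stop, then draw back slowly and leave the pin touching the button. Leave the dial gauge, the pliers and the try square where they are.

Things in the scene. Friction and masses are not known exactly. Their poses are not given: they have to be found in the camera images.
- pin: loose cylindrical metal pin, ground and oiled (slippery), diameter 20, length 110, about 0.12 kg, with a 12 mm wide red band near one end (the tail); flat ends. Origin at the middle of its axis; its x axis runs along the pin towards the plain end (the nose). At the start it lies in the two notches of the wooden rest, its axis level and 37 above the bench.
- pin_nose (a point): centre of the plain end face of the pin (55 from the pin's origin along its +x)
- rest: fixed wooden rest for the pin, 108 x 46 x 32: a 10 mm thick base and two V-notched cheeks, each 12 thick and 36 wide, centred 42 either side of the middle, so 72 of the pin is free between them. Origin at the centre of its underside; x runs along the pin, z up.
- jig: fixed steel block 250 long, 44 wide, top face 40 above the bench, on a base plate 264 x 70 x 8. Origin at the centre of the underside; x runs along the groove towards the stop, z up. The groove is a 90 degree V in the top along the whole block at y = 0, 9 deep, 18 wide. The pin lying in it has its axis 45.1 above the bench and stands 15.1 proud of the block. The groove is open from x = -125 to x = -2.
- stop: end stop beyond the hood: fixed red housing 52 wide, top 24 above the pin's axis. Origin on the seated pin's axis at its front face (jig x = 109); axes as the jig. A brass button, diameter 15, stands out towards the pin (-x) by 4 to 34, set differently each time and not reported: feel for it. It yields 1 mm per 8 N with a damper of 0.3 N per mm/s; over 9 N is ramming; let it back slowly or it kicks the pin off.
- dial_gauge: loose dial indicator lying on its back, 102 x 57 x 21, a bystander. Origin at its underside.
- try_square: loose small try square with a dark wooden stock, 70 x 109 x 14, a bystander. Origin at its underside.
- pliers: loose pliers with red handles, 40 x 156 x 11, a bystander. Origin at their underside.
- pin_tail (a point): centre of the red-banded end face of the pin (55 from the pin's origin along its -x), the face to push on
- hood_mouth (a point): centre of the entry of the fixed blue hood over the groove, on the seated pin's axis (jig x = -2, y = 0, z = 45.1). The hood covers the groove from x = -2 to x = +69; its tunnel is 27 wide and 58.5 above the bench, 3.4 over the seated pin; bolt heads 69.5 above the bench. With the pin home 3 to 33 of its tail stands out of the hood, so push it on the tail's end face.
Not all that is in view belongs to the job. Leave any pink look-alike of the pin alone.

How it is judged (in metres and radians):
On the way, in this order (a step that is already met when the one before it is completed fails the run):
1. the pin lies in the V-groove (axis within 2.5 mm of the seated line, within 0.04 rad), its nose still at least 45 mm short of the stop housing (y of pin in the frame of jig between -0.0025 and 0.0025 m and z of pin in the frame of jig between 0.0426 and 0.0476 m and angle between the x axis of pin and the x axis of jig, either way round below 0.04 rad and x of pin_nose in the frame of stop below -0.045 m), for 0.2 s.
2. the pin's plain end presses on the stop's button with at least 3 N for 0.3 s (contact force between pin and stop above 3 N and x of pin_nose in the frame of stop between -0.0355 and -0.001 m), for 0.3 s.
At the end, for the whole second after the job is handed in: The pin rests released in the V-groove under the hood (axis within 2 mm and 0.03 rad of the seated line), at rest, its plain end touching the stop's button (more than 0.02 N between them) 1 to 35.5 mm before the housing's front face (contact force between pin and stop above 0.02 N and x of pin_nose in the frame of stop between -0.0355 and -0.001 m and y of pin in the frame of jig between -0.002 and 0.002 m and z of pin in the frame of jig between 0.0431 and 0.0471 m and angle between the x axis of pin and the x axis of jig, either way round below 0.03 rad and linear speed of pin below 0.01 m/s).
It fails at once if the pin presses on the stop with more than 9 N (contact force between pin and stop above 9 N).
It fails at once if the pin is pressed or jammed against the jig with more than 40 N (contact force between pin and jig above 40 N).
It fails at once if the dial gauge, the pliers or the try square is moved by more than 15 mm (distance of any of dial_gauge, pliers, try_square from where it was at the start of the episode above 0.015 m).
It also fails if it takes over 70 s, if anything falls off the work surface, if the arm or the gripper's body presses on something with over 40 N, if the wrist force passes 120 N, or if a joint passes its speed limit or range.

## Working session

There is one attempt and no reset: what is moved stays moved. The work goes in short steps, Python scripts to look and compute and a tool call to move; the robot and the scene stay as the last step left them, time stands still between calls to the robot, and variables do not carry over. Pictures are saved under pics/ and viewed, at most 10 in all, crops included, and the job is handed in when it is done.

Besides the shell and the picture viewer there is one more tool, called by a JSON object that holds its "fn" and its "kwargs", one argument or row to a line. jog_arm: Moves the arm, as the interface text tells. Its arguments: {"type":"object","properties":{"rows":{"type":"string"},"force":{"type":"number"}},"required":["rows"]}

```bash
mkdir -p pics
cat > h.py <<'E'
import numpy as np, cv2
from scipy.spatial.transform import Rotation as R
from bench import arm
def Rc(p):
    a=np.array(p["attitude"],float)
    if a.shape==(3,3): return a
    return R.from_euler('xyz',a,degrees=True).as_matrix()
def world(p,c): return Rc(p)@np.array(c)+np.array(p["xyz"])
def cloud(p):
    K=np.array(p["camera_matrix"],float);z=p["z_map"];h,w=z.shape
    u,v=np.meshgrid(np.arange(w),np.arange(h))
    xd=(u-K[0,2])/K[0,0];yd=(v-K[1,2])/K[1,1];x,y=xd.copy(),yd.copy()
    for _ in range(8):
        f=1+p["k1"]*(x*x+y*y);x=xd/f;y=yd/f
    P=np.stack([x*z,y*z,z],-1)@Rc(p).T+np.array(p["xyz"])
    P[z==0]=np.nan
    return P
def save(p,n): cv2.imwrite(f"pics/{n}.png",p["color"][...,::-1])
E
python3 - <<'E'
from h import *
print(arm.sense())
ims=[]
for n in ["scene","side","wrist"]:
    p=arm.read_camera(n);ims.append(p["color"]);print(n,p["xyz"],p["attitude"],p["k1"],p["camera_matrix"])
    for l in ["pin","pin_nose","pin_tail","rest","jig","stop","hood_mouth","dial_gauge","try_square","pliers"]:
        try: print(l,[(np.round(world(p,d["centre"]),4).tolist(),round(d["p"],2)) for d in arm.find_in(l,p)][:3])
        except Exception as e: print(l,e)
    np.savez(f"{n}0.npz",P=cloud(p),c=p["color"])
b=np.zeros((600,800,3),np.uint8)
b[:300,:400]=cv2.resize(ims[0],(400,300));b[:300,400:]=cv2.resize(ims[1],(400,300));b[300:,:400]=cv2.resize(ims[2],(400,300))
cv2.imwrite("pics/a.png",b[...,::-1])
E
```

```text
{'time': 0.0, 'qpos': array([ 9.16502773e+01,  2.20923885e+01,  3.79125653e-01, -2.86193579e-02,
       -6.84122237e+01, -1.48176213e+01]), 'joint_vel': array([ 0.08676086,  0.02167049,  0.05982444, -0.05144848, -0.11063918,
        0.05300806]), 'joint_torque': array([-2.22453828e-04, -3.90665424e+01,  1.87407714e+01,  4.22022477e+00,
        1.09404206e-02, -1.94297018e-04]), 'ee_pos': array([0.14220758, 0.60797842, 0.22143897]), 'ee_rot': array([ 1.79871884e+02, -6.38842133e-03, -1.31778958e+01]), 'ft_force': array([-0.12791363,  1.20971869,  0.24459187]), 'torque': array([ 0.02455932, -0.01180693, -0.02417863]), 'grasp_force': 0.0, 'opening': 0.9990216586306944}
scene [-0.02963448 -0.70961429  0.76522786] [-130.04579588    0.72811418  -45.64759474] 0.03827175747974044 [[411.08793135   0.         254.27413351]
 [  0.         411.08793135 189.93848531]
 [  0.           0.           1.        ]]
pin [([0.3666, -0.0141, 0.019], 0.71), ([0.3656, -0.163, 0.0128], 0.57), ([0.5236, -0.0073, 0.0464], 0.56)]
pin_nose [([0.3646, -0.1636, 0.0156], 0.86), ([0.529, -0.0081, 0.0419], 0.79), ([0
[... 1103 characters left out ...]
, -0.0096, 0.0107], 0.57)]
jig [([0.6019, -0.1745, 0.032], 0.77)]
stop [([0.7048, -0.1472, 0.0486], 0.69), ([0.5777, -0.3913, 0.0044], 0.6)]
hood_mouth [([0.6055, -0.1739, 0.0358], 0.96), ([0.5317, -0.008, 0.046], 0.63)]
dial_gauge [([0.6449, 0.1464, 0.0157], 0.79)]
try_square [([0.5778, -0.3912, 0.0041], 0.55)]
pliers [([0.4028, 0.177, 0.0101], 0.47)]
wrist [0.20935547 0.59262249 0.38445602] [ 1.65262047e+02  1.50039055e-02 -1.03125274e+02] -0.016046870136362416 [[290.01946142   0.         256.6261087 ]
 [  0.         290.01946142 192.41807416]
 [  0.           0.           1.        ]]
pin []
pin_nose []
pin_tail []
rest []
jig []
stop []
hood_mouth []
dial_gauge []
try_square []
pliers []
```

View pics/a.png

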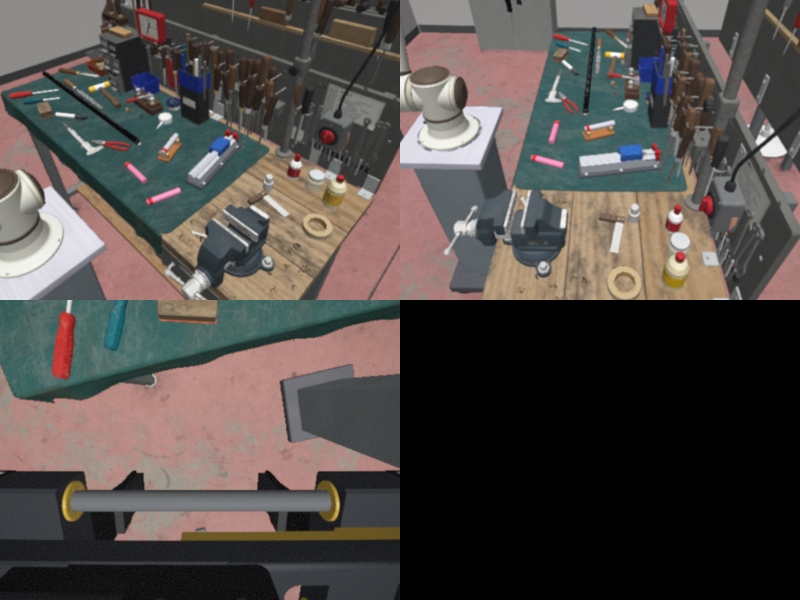

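The composite shows the jig (side pane about (620,160)) with its blue hood, the red stop at its right end, and the pin on its orange rest (about (598,130)). There are two pink decoys. Next I zoom in and fit geometry.

Run:
```python
from h import *
d={n:np.load(n+"0.npz") for n in["scene","side"]}
def pts(n,lo,hi):
    P=d[n]["P"];m=np.all((P>lo)&(P<hi),-1);return P[m],d[n]["c"][m].astype(int),np.argwhere(m)
for n in d:
    Q,c,_=pts(n,[.44,-.07,.03],[.62,.06,.07])
    for nm,q in (("all>30",Q),("grey",Q[(c.max(1)-c.min(1)<40)]),("red",Q[(c[:,0]-c[:,1]>90)&(c[:,1]<90)&(abs(c[:,1]-c[:,2])<35)])):
        if len(q)<4: print(n,nm,len(q));continue
        m=q.mean(0);w,v=np.linalg.eigh(np.cov((q-m)[:,:2].T));a=v[:,1];t=(q-m)[:,:2]@a
        print(n,nm,len(q),m.round(4),"ang",np.degrees(np.arctan2(a[1],a[0])).round(1),"ext",t.min().round(3),t.max().round(3),"zmax",q[:,2].max().round(4))
    # jig top
    Q,c,_=pts(n,[.40,-.28,.034],[.75,-.08,.044])
    r=cv2.minAreaRect(Q[:,:2].astype(np.float32));print(n,"jigtop",len(Q),r)
    Q,c,_=pts(n,[.40,-.28,.046],[.78,-.08,.09])
    for nm,mm in (("blue",c[:,2]-c[:,0]>50),("red",c[:,0]-c[:,1]>80)):
        q=Q[mm];print(n,nm,len(q),q.mean(0).round(4),cv2.minAreaRect(q[:,:2].astype(np.float32)),q[:,2].max())
a=d["scene"]["c"][130:270,130:330];b=d["side"]["c"][120:240,150:350]
A=cv2.resize(a,(800,560),interpolation=2);B=cv2.resize(b,(800,480),interpolation=2)
cv2.imwrite("pics/b.png",np.vstack([cv2.resize(A,(428,300)),np.zeros((300,428,3),np.uint8)])[:300,:,::-1])
cv2.imwrite("pics/c.png",B[...,::-1])
```

```text
scene all>30 255 [ 0.5264 -0.0069  0.0416] ang -159.4 ext -0.065 0.049 zmax 0.0505
scene grey 201 [ 0.532  -0.0037  0.0423] ang -160.3 ext -0.059 0.056 zmax 0.0505
scene red 12 [ 0.4908 -0.0217  0.0449] ang 113.1 ext -0.007 0.008 zmax 0.0484
scene jigtop 707 ((0.6123165488243103, -0.16142550110816956), (0.11750733852386475, 0.2828904390335083), 82.3355712890625)
scene blue 377 [ 0.6249 -0.1589  0.0637] ((0.6286545395851135, -0.1542801409959793), (0.07306227087974548, 0.04509025812149048), 10.350479125976562) 0.07209811166113966
scene red 66 [ 0.7083 -0.1436  0.0579] ((0.7092101573944092, -0.1412055492401123), (0.015325881540775299, 0.05015874281525612), 6.0111188888549805) 0.06402910643594217
side all>30 279 [ 0.5328 -0.0064  0.0399] ang -159.2 ext -0.057 0.054 zmax 0.0474
side grey 234 [ 0.5383 -0.0039  0.0401] ang -159.3 ext -0.051 0.06 zmax 0.0474
side red 14 [ 0.494  -0.0204  0.0409] ang 110.7 ext -0.006 0.011 zmax 0.0468
side jigtop 812 ((0.6129201054573059, -0.1645604819059372), (0.11461911350488663, 0.28101933002471924), 82.52442932128906)
side blue 504 [ 0.6301 -0.1606  0.0614] ((0.6295508146286011, -0.1548389345407486), (0.07022008299827576, 0.048943061381578445), 10.257258415222168) 0.06888913610224257
side red 80 [ 0.7117 -0.1473  0.057 ] ((0.7138387560844421, -0.14143691956996918), (0.021045822650194168, 0.04959332197904587), 8.671417236328125) 0.06248555777364839
```

View pics/c.png

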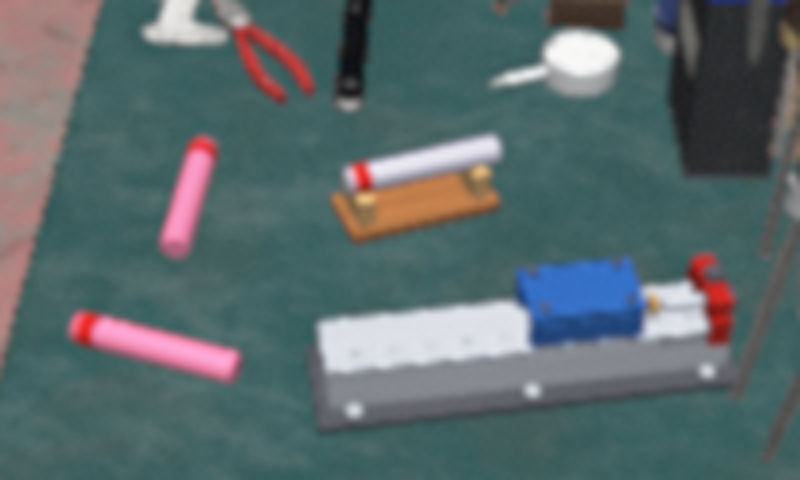

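The picture shows the real metal pin on its orange rest at about (425,165), red band at the left end. The jig is in front of it at about (520,330), hood at (580,300), button and stop at right (650–720,300). The pin axis yaw is about 20° and the jig about 9–10°, both noses towards +x. I'll move above them and look with the wrist camera.

{"fn": "jog_arm", "kwargs": {
  "rows": "0 0 -0.15 0.05 0.05 0 0.3;0 0 -0.3 0.09 0.09 0 0.3;0 0 -0.45 0.13 0.13 0 0.3;0 0 -0.585 0.17 0.17 0 0.3;0 0 -0.585 0.21 0.21 0 0.3;0 0 -0.585 0.25 0.25 0 0.3;0 0 -0.585 0.29 0.29 0 0.3;0 0 -0.585 0.33 0.33 0 0.3;0 0 -0.585 0.37 0.37 0 0.3;0 0 -0.585 0.41 0.41 0 0.3;0 0 -0.585 0.45 0.45 0 0.3;0 0 -0.585 0.49 0.49 0 0.3;0 0 -0.585 0.53 0.53 0 0.3;0 0 -0.585 0.55 0.558 0 0.3;0 0 -0.585 0.55 0.558 0 0.3;0 0 -0.585 0.55 0.558 0 0.3;0 0 -0.585 0.55 0.558 0 0.3",
  "force": 30
}}

```text
time: 3.78
ee_pos: [0.5505, -0.0591, 0.2228]
ee_rot: [-180.0, -0.0, 20.4]
ft_force: [-0.7, 0.1, 0.5]
opening: 0.702
grasp_force: 0.0
```

```bash
cat >> h.py <<'E'
def move(x,y,z,yaw):
    "row for a tool-down target from the present pose"
    s=arm.sense();T=R.from_euler('xyz',s["ee_rot"],degrees=True)
    d=T.inv().apply(np.array([x,y,z])-s["ee_pos"])
    r=(T.inv()*R.from_euler('xyz',[180,0,yaw],degrees=True)).as_rotvec()
    print("row",r.round(4),d.round(4))
E
python3 - <<'E'
from h import *
s=arm.sense();print(s["ee_pos"],s["ee_rot"],s["qpos"],s["ft_force"],s["opening"])
p=arm.read_camera("wrist");save(p,"w1")
P=cloud(p);c=p["color"].astype(int);np.savez("w1.npz",P=P,c=c)
def fit(q,nm):
    q=q[np.isfinite(q).all(1)]
    print(nm,len(q),q.mean(0).round(4),[np.round(v,4) for v in cv2.minAreaRect(q[:,:2].astype(np.float32))],np.percentile(q[:,2],[5,50,95]).round(4))
m=np.all((P>[.44,-.07,.036])&(P<[.62,.06,.07]),-1);fit(P[m],"pin")
m2=m&(c[...,0]-c[...,1]>80)&(abs(c[...,1]-c[...,2])<50);fit(P[m2],"band")
m=np.all((P>[.40,-.28,.034])&(P<[.75,-.08,.046]),-1);fit(P[m],"jigtop")
m=np.all((P>[.40,-.28,.052])&(P<[.75,-.08,.09]),-1)&(c[...,2]-c[...,0]>40);fit(P[m],"hood")
m=np.all((P>[.40,-.28,.052])&(P<[.78,-.08,.09]),-1)&(c[...,0]-c[...,2]>60);fit(P[m],"stop")
E
```

```text
[ 0.55049692 -0.05913202  0.22283672] [-1.79998940e+02 -2.52934004e-02  2.04372404e+01] [ 1.06414760e+01  1.50825057e+01 -9.68785424e+00 -5.89117345e-03
 -6.52048959e+01  9.97982341e+01] [-0.68197746  0.06522573  0.54285128] 0.7024216569766121
pin 1490 [ 5.344e-01 -1.000e-04  4.450e-02] [array([5.316e-01, 1.000e-04]), array([0.1102, 0.0203]), np.float64(21.7174)] [0.039  0.0452 0.0473]
band 133 [ 0.4903 -0.0179  0.0452] [array([ 0.49  , -0.0174]), array([0.0114, 0.0181]), np.float64(22.4054)] [0.0413 0.0457 0.0475]
jigtop 3273 [ 0.6126 -0.1573  0.0391] [array([ 0.6366, -0.1592]), array([0.1179, 0.2423]), np.float64(80.2606)] [0.035  0.0394 0.0422]
hood 2781 [ 0.6299 -0.151   0.0656] [array([ 0.6294, -0.1531]), array([0.0714, 0.0447]), np.float64(9.8619)] [0.061  0.0661 0.0675]
stop 579 [ 0.7085 -0.1369  0.0611] [array([ 0.7287, -0.1449]), array([0.044 , 0.1031]), np.float64(69.225)] [0.0537 0.0616 0.0637]
```

View pics/w1.png

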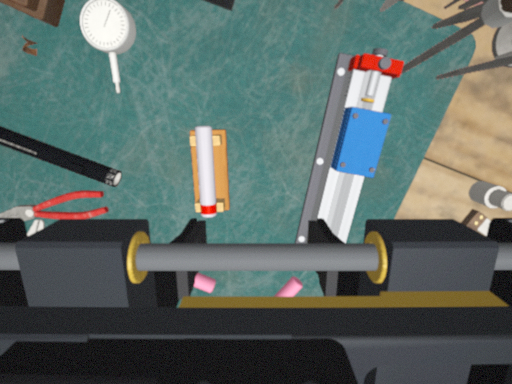

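The wrist view shows the pin at (206,170) with its band towards the robot (208,210), and the jig at (350,150) with the hood at (363,140). I'll move over the pin and check once more from nearer.

{"fn": "jog_arm", "kwargs": {
  "rows": "0 0 -0.019 0.003 -0.04 0.02 0.3;0 0 -0.019 0.003 -0.062 0.05 0.3;0 0 -0.019 0.003 -0.062 0.08 0.3;0 0 -0.019 0.003 -0.062 0.1 0.3;0 0 -0.019 0.003 -0.062 0.1 0.3;0 0 -0.019 0.003 -0.062 0.1 0.3;0 0 -0.019 0.003 -0.062 0.1 0.3"
}}

```text
time: 4.7
ee_pos: [0.5327, -0.0006, 0.1238]
ee_rot: [180.0, -0.1, 21.5]
ft_force: [-0.8, -0.1, -0.6]
opening: 0.702
grasp_force: 0.0
```

Run:
```python
from h import *
s=arm.sense();print(s["ee_pos"],s["ee_rot"],s["ft_force"])
p=arm.read_camera("wrist");save(p,"w2");P=cloud(p);c=p["color"].astype(int)
m=np.all((P>[.46,-.05,.037])&(P<[.61,.05,.06]),-1);q=P[m]
# axis fit: ridge points only
r=cv2.minAreaRect(q[:,:2].astype(np.float32));print(len(q),r,np.percentile(q[:,2],[50,98]))
move(r[0][0],r[0][1],.034,21.5)
```

```text
[ 0.53274937 -0.00058     0.12377607] [ 1.79979827e+02 -1.38030547e-01  2.14603550e+01] [-0.82572193 -0.13075096 -0.55971125]
2401 ((0.5375964641571045, 0.0028560273349285126), (0.09702476114034653, 0.01939077489078045), 21.994110107421875) [0.04525591 0.04754711]
row [ 0.0003 -0.0022 -0.0009] [ 0.0057 -0.0015  0.0896]
```

View pics/w2.png

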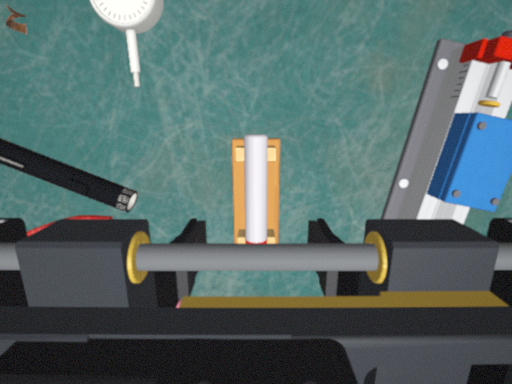

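The pin is centred between the fingers (column 256), and the numbers agree with a pin centre of (0.5316, 0.0004). I'll descend and grip by the tips, so that they stay above the block when placing.

{"fn": "jog_arm", "kwargs": {
  "rows": "0 0 -0.007 -0.001 -0.0013 0.04 0.3;0 0 -0.007 -0.001 -0.0013 0.075 0.3;0 0 -0.007 -0.001 -0.0013 0.09 0.3;0 0 -0.007 -0.001 -0.0013 0.09 0.3;0 0 -0.007 -0.001 -0.0013 0.09 0.3;0 0 -0.007 -0.001 -0.0013 0.09 0.3;0 0 -0.007 -0.001 -0.0013 0.09 1;0 0 -0.007 -0.001 -0.0013 0.09 1;0 0 -0.007 -0.001 -0.0013 0.09 1;0 0 -0.007 -0.001 -0.0013 0.09 1;0 0 -0.007 -0.001 -0.0013 0.09 1;0 0 -0.007 -0.001 -0.0013 0.09 1",
  "force": 30
}}

```text
time: 6.25
ee_pos: [0.5307, -0.0003, 0.0326]
ee_rot: [180.0, 0.0, 21.9]
ft_force: [0.9, -1.6, 0.3]
opening: 0.221
grasp_force: 30.0
```

{"fn": "jog_arm", "kwargs": {
  "rows": "0 0 0 0 0 -0.02 1;0 0 0 0 0 -0.05 1;0 0 0 0 0 -0.08 1;0 0 0.1 0 0.03 -0.09 1;0 0 0.2 0 0.06 -0.09 1;0 0 0.21 0 0.06 -0.09 1;0 0 0.21 0 0.06 -0.09 1;0 0 0.21 0 0.06 -0.09 1"
}}

```text
time: 7.25
ee_pos: [0.5525, -0.0551, 0.1222]
ee_rot: [-180.0, 0.0, 9.9]
ft_force: [-0.3, 0.5, -2.0]
opening: 0.216
grasp_force: 30.0
```

Run:
```python
from h import *
s=arm.sense();print(s["ee_pos"],s["ee_rot"],s["opening"],s["grasp_force"],s["ft_force"])
p=arm.read_camera("wrist");save(p,"w3");P3=cloud(p);c3=p["color"].astype(int)
d=np.load("w1.npz")
for nm,P,c in(("w1",d["P"],d["c"]),("w3",P3,c3)):
    blue=(c[...,2]-c[...,0]>40)
    m=np.all((P>[.40,-.28,.056])&(P<[.75,-.08,.09]),-1)&blue
    q=P[m];r=cv2.minAreaRect(q[:,:2].astype(np.float32));print(nm,"hood",len(q),r)
    if len(q)<100: continue
    for yaw in (9,9.5,10,10.5):
        a=np.radians(yaw);ex=np.array([np.cos(a),np.sin(a)]);ey=np.array([-ex[1],ex[0]])
        o=np.array([.6294,-.1531])-.0335*ex
        m=(P[...,2]>.0365)&(P[...,2]<.0425)&~blue
        q=P[m][:,:2]-o;X=q@ex;Y=q@ey
        k=(abs(Y)<.03)&(abs(X)<.13);X,Y=X[k],Y[k];out=[]
        for lo in np.arange(-.125,.1,.02):
            y=Y[(X>lo)&(X<lo+.02)]
            if len(y)>30: out.append((round(lo,3),round(np.percentile(y,1)*1e3,1),round(np.percentile(y,99)*1e3,1)))
        print(yaw,out)
    # free groove: lowest z line
    m=(P[...,2]<.036)&(P[...,2]>.028)
```

```text
[ 0.5524738  -0.05512299  0.12223402] [-1.79988515e+02  4.65090676e-02  9.87941158e+00] 0.21576164098668973 29.999014735221863 [-0.34840477  0.51725203 -2.032077  ]
w1 hood 2720 ((0.6293582916259766, -0.15305407345294952), (0.07137209922075272, 0.04469402879476547), 9.850481033325195)
9 [(np.float64(-0.105), np.float64(-24.0), np.float64(-9.6)), (np.float64(-0.085), np.float64(-23.9), np.float64(19.8)), (np.float64(-0.065), np.float64(-23.4), np.float64(20.3)), (np.float64(-0.045), np.float64(-23.1), np.float64(20.6)), (np.float64(-0.025), np.float64(-22.4), np.float64(21.1)), (np.float64(0.055), np.float64(-20.6), np.float64(22.9)), (np.float64(0.075), np.float64(-20.7), np.float64(23.1)), (np.float64(0.095), np.float64(-20.3), np.float64(27.6))]
9.5 [(np.float64(-0.105), np.float64(-23.3), np.float64(-8.5)), (np.float64(-0.085), np.float64(-22.9), np.float64(20.6)), (np.float64(-0.065), np.float64(-22.7), np.float64(21.1)), (np.float64(-0.045), np.float64(-22.5), np.float64(21.2)), (np.float64(-0.025), np.float64(-21.9), np.float64(21.5)), (np.float64(0.055), np.float64(-21.0), np.
[... 2608 characters left out ...]
np.float64(0.055), np.float64(-21.3), np.float64(22.2)), (np.float64(0.075), np.float64(-21.4), np.float64(22.5)), (np.float64(0.095), np.float64(-22.3), np.float64(26.7))]
10.5 [(np.float64(-0.065), np.float64(-21.1), np.float64(6.3)), (np.float64(-0.045), np.float64(-20.5), np.float64(22.4)), (np.float64(-0.025), np.float64(-20.8), np.float64(22.3)), (np.float64(-0.005), np.float64(17.8), np.float64(22.5)), (np.float64(0.015), np.float64(21.4), np.float64(22.3)), (np.float64(0.035), np.float64(21.2), np.float64(22.3)), (np.float64(0.055), np.float64(-21.6), np.float64(22.0)), (np.float64(0.075), np.float64(-21.9), np.float64(22.0)), (np.float64(0.095), np.float64(-23.0), np.float64(26.0))]
```

View pics/w3.png

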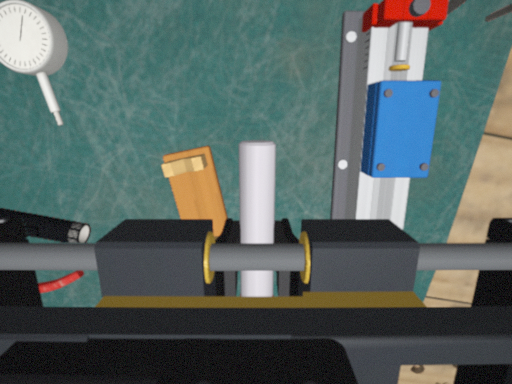

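The pin is held straight at (257,200), and the jig axis measures 10.0° with its origin at about (0.5964, -0.1589). I'll go over the open groove and down to just above it.

{"fn": "jog_arm", "kwargs": {
  "rows": "0 0 -0.002 -0.02 0.04 0 1;0 0 -0.002 -0.03 0.08 0 1;0 0 -0.002 -0.0405 0.1098 0 1;0 0 -0.002 -0.0405 0.1098 0.02 1;0 0 -0.002 -0.0405 0.1098 0.045 1;0 0 -0.002 -0.0405 0.1098 0.062 1;0 0 -0.002 -0.0405 0.1098 0.068 1;0 0 -0.002 -0.0405 0.1098 0.068 1;0 0 -0.002 -0.0405 0.1098 0.068 1;0 0 -0.002 -0.0405 0.1098 0.068 1"
}}

```text
time: 8.55
ee_pos: [0.5323, -0.1708, 0.0553]
ee_rot: [180.0, -0.1, 9.9]
ft_force: [-0.1, -0.3, -2.0]
opening: 0.219
grasp_force: 30.0
```

Run:
```python
from h import *
s=arm.sense();print(s["ee_pos"],s["ee_rot"],s["opening"],s["ft_force"])
p=arm.read_camera("wrist");q=arm.read_camera("side")
P=cloud(p);a=np.radians(10);ex=np.array([np.cos(a),np.sin(a)]);ey=np.array([-ex[1],ex[0]]);o=np.array([.5964,-.1589])
X=(P[...,:2]-o)@ex;Y=(P[...,:2]-o)@ey
m=(X<-.006)&(X>-.09)&(abs(Y)<.02)&(P[...,2]>.048)&(P[...,2]<.075)
x,y,z=X[m],Y[m],P[...,2][m]
for l in np.arange(-.06,0,.01):
    k=(x>l)&(x<l+.01)
    if k.sum()>20:print(round(l,3),k.sum(),np.percentile(y[k],[2,98]).round(4),np.percentile(z[k],95).round(4))
print(x.max() if len(x) else None)
b=np.zeros((480,800,3),np.uint8)
b[:300,:400]=cv2.resize(p["color"],(400,300));b[:300,400:]=cv2.resize(q["color"][160:280,200:360],(400,300))
cv2.imwrite("pics/d.png",b[:300,:,::-1])
```

```text
[ 0.53227455 -0.17077415  0.05534343] [ 1.79978255e+02 -9.07796452e-02  9.93772214e+00] 0.2193099255591619 [-0.14560909 -0.25000966 -1.97711689]
-0.06 1010 [-0.0181  0.017 ] 0.0728
-0.05 621 [-0.0098  0.0093] 0.0699
-0.04 646 [-0.0103  0.0091] 0.07
-0.03 670 [-0.0101  0.0089] 0.07
-0.02 714 [-0.0099  0.0088] 0.0699
-0.01 113 [-0.0087  0.0071] 0.0683
-0.009161850062615502
```

View pics/d.png

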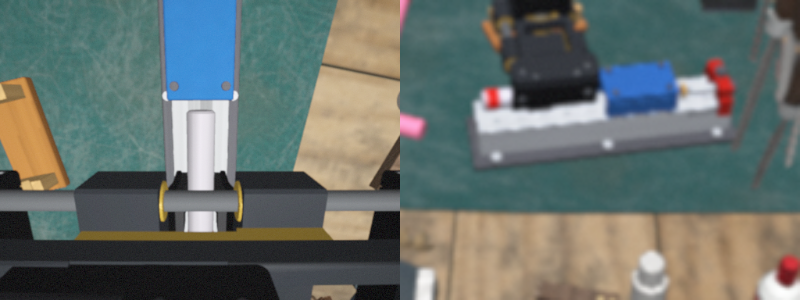

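The pin is above the groove, within 0.6 mm laterally, with its nose 9 mm short of the hood. I'll lower it.

{"fn": "jog_arm", "kwargs": {
  "rows": "0 0 0 0 -0.0006 0.006 1;0 0 0 0 -0.0006 0.01 1;0 0 0 0 -0.0006 0.012 1;0 0 0 0 -0.0006 0.0128 1;0 0 0 0 -0.0006 0.0128 1;0 0 0 0 -0.0006 0.0128 1;0 0 0 0 -0.0006 0.0128 1",
  "force": 15
}}

```text
time: 9.52
ee_pos: [0.5317, -0.1702, 0.0419]
ee_rot: [180.0, -0.0, 9.9]
ft_force: [-0.2, 0.8, -2.0]
opening: 0.221
grasp_force: 15.0
```

{"fn": "jog_arm", "kwargs": {
  "rows": "0 0 0 0 0 0.0004 1;0 0 0 0 0 0.0008 1;0 0 0 0 0 0.0008 1;0 0 0 0 0 0.0008 1",
  "force": 6
}}

```text
time: 10.02
ee_pos: [0.5317, -0.1703, 0.041]
ee_rot: [180.0, -0.0, 9.9]
ft_force: [-0.4, -0.4, -1.4]
opening: 0.227
grasp_force: 6.0
```

Now a small opening, then rise clear and check.

{"fn": "jog_arm", "kwargs": {
  "rows": "0 0 0 0 0 0 0.75;0 0 0 0 0 0 0.7;0 0 0 0 0 0 0.6;0 0 0 0 0 0 0.5;0 0 0 0 0 0 0.5;0 0 0 0 0 -0.01 0.5;0 0 0 0 0 -0.03 0.5;0 0 0 -0.03 0 -0.06 0.5;0 0 0 -0.06 0 -0.08 0.5;0 0 0 -0.09 0 -0.08 0.8;0 0 0 -0.09 0 -0.08 1;0 0 0 -0.09 0 -0.08 1;0 0 0 -0.09 0 -0.08 1;0 0 0 -0.09 0 -0.08 1",
  "force": 20
}}

```text
time: 11.78
ee_pos: [0.4435, -0.1856, 0.1207]
ee_rot: [-180.0, 0.0, 9.9]
ft_force: [-0.2, -0.3, -0.3]
opening: 0.043
grasp_force: 0.0
```

Run:
```python
from h import *
s=arm.sense();print(s["ee_pos"],s["ee_rot"],s["opening"],s["ft_force"])
p=arm.read_camera("wrist");save(p,"w5")
P=cloud(p);a=np.radians(10);ex=np.array([np.cos(a),np.sin(a)]);ey=np.array([-ex[1],ex[0]]);o=np.array([.5964,-.1589])
X=(P[...,:2]-o)@ex;Y=(P[...,:2]-o)@ey
m=(X<-.004)&(X>-.14)&(abs(Y)<.02)&(P[...,2]>.046)&(P[...,2]<.065)
x,y,z=X[m],Y[m],P[...,2][m];print(x.min(),x.max())
for l in np.arange(-.13,0,.02):
    k=(x>l)&(x<l+.02)
    if k.sum()>20:print(round(l,3),k.sum(),np.percentile(y[k],[2,98]).round(4),np.percentile(z[k],95).round(4))
for l in ([-.1375,0],):
    t=o+ex*l[0]+ey*.0;print("push start",t);move(t[0],t[1],.044,10)
```

```text
[ 0.44351918 -0.18563509  0.12069581] [-1.79997749e+02  2.25890875e-02  9.94449428e+00] 0.04254065058369979 [-0.20602948 -0.29457189 -0.2896886 ]
-0.1197604336498707 -0.0093514085077055
-0.13 281 [-0.0098  0.0087] 0.0555
-0.11 629 [-0.0097  0.0086] 0.0554
-0.09 681 [-0.0094  0.0092] 0.0552
-0.07 713 [-0.0093  0.009 ] 0.0552
-0.05 771 [-0.0095  0.0088] 0.0553
-0.03 805 [-0.0096  0.0094] 0.0553
push start [ 0.46098893 -0.18277662]
row [-0.0001  0.0005 -0.001 ] [0.0179 0.0002 0.0767]
```

View pics/w5.png

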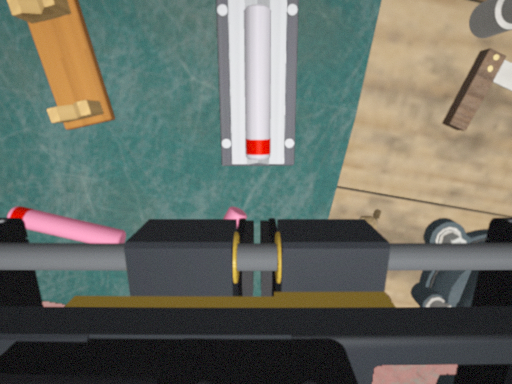

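The pin is seated (top 55.3 mm, tail at jig x = -120, y about 0). I'll lower the shut fingers behind the tail and estimate the button position from the earlier image.

{"fn": "jog_arm", "kwargs": {
  "rows": "0 0 0 0.0179 0.0003 0.03 1;0 0 0 0.0179 0.0003 0.06 1;0 0 0 0.0179 0.0003 0.0755 1;0 0 0 0.0179 0.0003 0.077 1;0 0 0 0.0179 0.0003 0.077 1;0 0 0 0.0179 0.0003 0.077 1"
}}

```text
time: 12.58
ee_pos: [0.4614, -0.183, 0.0448]
ee_rot: [180.0, -0.1, 9.9]
ft_force: [1.0, 0.3, 0.7]
opening: 0.006
grasp_force: 0.0
```

Run:
```python
from h import *
a=np.radians(10);ex=np.array([np.cos(a),np.sin(a)]);ey=np.array([-ex[1],ex[0]]);o=np.array([.5964,-.1589])
s=arm.sense();e=s["ee_pos"];print(e,(e[:2]-o)@ex,(e[:2]-o)@ey,s["ft_force"],s["opening"])
for n in("w1","scene0","side0"):
    d=np.load(n+".npz");P=d["P"];c=d["c"].astype(int)
    X=(P[...,:2]-o)@ex;Y=(P[...,:2]-o)@ey
    m=(X>.066)&(X<.112)&(abs(Y)<.013)&(P[...,2]>.041)&(P[...,2]<.06)
    br=m&(c[...,0]-c[...,2]>50)&(c[...,0]-c[...,1]<80)&(c[...,2]<120)
    print(n,m.sum(),br.sum())
    for i in np.argsort(X[br])[::max(1,br.sum()//12)]: print((X[br][i]*1e3).round(1),(Y[br][i]*1e3).round(1),(P[br][i][2]*1e3).round(1),c[br][i])
```

```text
[ 0.46138723 -0.18300685  0.04477877] -0.13714773328143773 -0.0002958922283147654 [1.01679505 0.29304524 0.69706816] 0.005707576621510015
w1 305 32
78.8 4.5 50.9 [189 151  61]
78.9 -1.5 50.1 [210 175  88]
78.9 0.4 42.8 [172 146 102]
79.0 3.4 50.7 [205 168  70]
79.0 -2.8 52.5 [219 183  90]
79.1 -1.5 47.1 [204 170  90]
79.3 1.7 52.2 [230 191  83]
79.4 0.8 52.6 [239 200  85]
79.6 6.5 49.5 [184 149  70]
79.7 -0.5 52.1 [240 202  86]
80.0 -2.0 50.9 [236 197  85]
80.3 2.5 50.6 [227 190  90]
80.4 1.8 51.5 [234 196 102]
80.7 -0.1 52.4 [236 201 116]
108.4 -12.9 51.1 [138  84  84]
108.8 12.1 51.6 [135  72  70]
scene0 39 5
106.5 10.8 55.3 [97 23 18]
108.1 -11.0 56.3 [121  61  63]
109.3 11.9 45.8 [104  36  38]
109.6 8.9 46.9 [107  39  38]
109.6 -6.8 57.1 [135  73  73]
side0 62 6
80.0 -6.5 45.3 [157 134 102]
80.2 -5.1 47.3 [170 136  88]
81.2 -1.4 47.2 [190 154 104]
108.6 8.8 54.3 [108  36  37]
109.5 2.6 53.1 [119  50  50]
109.9 -3.9 55.5 [139  76  78]
```

The button face measures at jig x of about 79, so contact should come after about 96 mm of tool travel. I'll tilt the tips slightly forward so they bear low on the tail, and push to about 8 mm short.

{"fn": "jog_arm", "kwargs": {
  "rows": "0 0.04 0 0 0 0.001 1;0 0.04 0 0.003 0 0.002 1;0 0.04 0 0.006 0 0.002 1;0 0.04 0 0.008 0 0.002 1;0 0.04 0 0.011 0 0.002 1;0 0.04 0 0.015 0 0.002 1;0 0.04 0 0.02 0 0.002 1;0 0.04 0 0.025 0 0.002 1;0 0.04 0 0.031 0 0.002 1;0 0.04 0 0.037 0 0.002 1;0 0.04 0 0.043 0 0.002 1;0 0.04 0 0.049 0 0.002 1;0 0.04 0 0.055 0 0.002 1;0 0.04 0 0.061 0 0.002 1;0 0.04 0 0.067 0 0.002 1;0 0.04 0 0.073 0 0.002 1;0 0.04 0 0.078 0 0.002 1;0 0.04 0 0.082 0 0.002 1;0 0.04 0 0.085 0 0.002 1;0 0.04 0 0.085 0 0.002 1"
}}

```text
time: 15.08
ee_pos: [0.5449, -0.1683, 0.042]
ee_rot: [180.0, -2.3, 9.9]
ft_force: [0.1, -0.0, -0.2]
opening: 0.001
grasp_force: 0.0
```

Run:
```python
from h import *
a=np.radians(10);ex=np.array([np.cos(a),np.sin(a)]);ey=np.array([-ex[1],ex[0]]);o=np.array([.5964,-.1589])
s=arm.sense();e=s["ee_pos"];print(e,(e[:2]-o)@ex,(e[:2]-o)@ey,s["ft_force"],s["ee_rot"])
p=arm.read_camera("wrist");q=arm.read_camera("side");r=arm.read_camera("scene")
P=cloud(p);X=(P[...,:2]-o)@ex;Y=(P[...,:2]-o)@ey
m=(X>-.06)&(X<-.006)&(abs(Y)<.008)&(P[...,2]>.05)&(P[...,2]<.06);print("pin seen x",m.sum(),np.percentile(X[m],[1,99]) if m.sum() else 0, np.median(P[m][:,2]) if m.sum() else 0)
b=np.zeros((600,800,3),np.uint8)
b[:300,:400]=cv2.resize(p["color"],(400,300));b[:300,400:]=cv2.resize(q["color"][180:255,250:350],(400,300))
b[300:,:400]=cv2.resize(r["color"][160:250,220:340],(400,300))
cv2.imwrite("pics/e.png",b[...,::-1])
```

```text
[ 0.54487442 -0.16830545  0.04202726] -0.0523760323377691 -0.00031523742555989234 [ 0.1016254  -0.04834367 -0.16529401] [179.98578911  -2.33644566   9.93193866]
pin seen x 2019 [-0.04410211 -0.00634227] 0.053862692017698166
```

View pics/e.png

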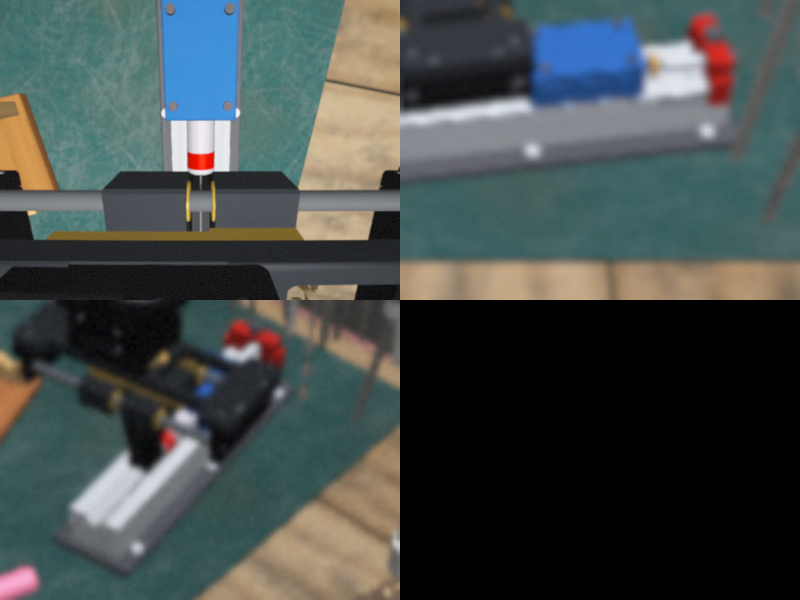

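The pin is partly under the hood with its tail at jig x of about -42.5 (band at (200,162)), so the nose is at about 67. I'll creep on.

{"fn": "jog_arm", "kwargs": {
  "rows": "0 0 0 0.001 0 0 1;0 0 0 0.002 0 0.0001 1;0 0 0 0.003 0 0.0001 1;0 0 0 0.004 0 0.0002 1;0 0 0 0.005 0 0.0002 1;0 0 0 0.006 0 0.0002 1;0 0 0 0.007 0 0.0003 1;0 0 0 0.007 0 0.0003 1"
}}

```text
time: 16.23
ee_pos: [0.5515, -0.1671, 0.0419]
ee_rot: [180.0, -2.3, 9.9]
ft_force: [-0.4, -0.5, -1.3]
opening: 0.007
grasp_force: 0.2
```

{"fn": "jog_arm", "kwargs": {
  "rows": "0 0 0 0.0003 0 0 1;0 0 0 0.0006 0 0 1;0 0 0 0.0008 0 0 1;0 0 0 0.0008 0 0 1"
}}

```text
time: 16.73
ee_pos: [0.5521, -0.1669, 0.042]
ee_rot: [-180.0, -2.3, 9.9]
ft_force: [-0.5, 0.1, 0.3]
opening: 0.004
grasp_force: 0.3
```

{"fn": "jog_arm", "kwargs": {
  "rows": "0 0 0 0.0003 0 0 1;0 0 0 0.0006 0 0 1;0 0 0 0.0008 0 0 1;0 0 0 0.0008 0 0 1"
}}

```text
time: 17.23
ee_pos: [0.5529, -0.1668, 0.042]
ee_rot: [180.0, -2.3, 9.9]
ft_force: [-0.4, 0.2, 0.1]
opening: 0.001
grasp_force: 0.3
```

{"fn": "jog_arm", "kwargs": {
  "rows": "0 0 0 0.0003 0 0 1;0 0 0 0.0006 0 0 1;0 0 0 0.0008 0 0 1;0 0 0 0.0008 0 0 1"
}}

```text
time: 17.73
ee_pos: [0.5537, -0.1667, 0.042]
ee_rot: [-180.0, -2.3, 9.9]
ft_force: [-0.0, -0.7, -0.0]
opening: 0.005
grasp_force: 0.3
```

{"fn": "jog_arm", "kwargs": {
  "rows": "0 0 0 0.0003 0 0 1;0 0 0 0.0005 0 0 1;0 0 0 0.0006 0 0 1;0 0 0 0.0006 0 0 1"
}}

```text
time: 18.23
ee_pos: [0.5543, -0.1666, 0.0421]
ee_rot: [180.0, -2.3, 9.9]
ft_force: [-0.7, -0.4, -0.5]
opening: 0.0
grasp_force: 0.3
```

{"fn": "jog_arm", "kwargs": {
  "rows": "0 0 0 0.0003 0 0 1;0 0 0 0.0005 0 0 1;0 0 0 0.0006 0 0 1;0 0 0 0.0006 0 0 1"
}}

```text
time: 18.73
ee_pos: [0.5548, -0.1665, 0.0421]
ee_rot: [180.0, -2.3, 9.9]
ft_force: [-1.1, -0.2, 0.0]
opening: 0.007
grasp_force: 0.3
```

{"fn": "jog_arm", "kwargs": {
  "rows": "0 0 0 0.0003 0 0 1;0 0 0 0.0005 0 0 1;0 0 0 0.0005 0 0 1;0 0 0 0.0005 0 0 1"
}}

```text
time: 19.23
ee_pos: [0.5552, -0.1664, 0.0421]
ee_rot: [-180.0, -2.3, 9.9]
ft_force: [-0.7, -0.4, -0.4]
opening: 0.002
grasp_force: 0.6
```

{"fn": "jog_arm", "kwargs": {
  "rows": "0 0 0 0.0003 0 0 1;0 0 0 0.0005 0 0 1;0 0 0 0.0005 0 0 1;0 0 0 0.0005 0 0 1"
}}

```text
time: 19.73
ee_pos: [0.5554, -0.1664, 0.042]
ee_rot: [-180.0, -2.2, 9.9]
ft_force: [-3.4, -1.3, 1.6]
opening: 0.005
grasp_force: 1.5
```

Contact (about 3 N). A little more, then hold.

{"fn": "jog_arm", "kwargs": {
  "rows": "0 0 0 0.0002 0 0 1;0 0 0 0.0003 0 0 1;0 0 0 0.0003 0 0 1"
}}

```text
time: 20.1
ee_pos: [0.5556, -0.1663, 0.042]
ee_rot: [-180.0, -2.2, 9.9]
ft_force: [-5.0, -0.4, 2.4]
opening: 0.01
grasp_force: 2.2
```

{"fn": "jog_arm", "kwargs": {
  "rows": "0 0 0 0.0001 0 0 1;0 0 0 0.0001 0 0 1;0 0 0 0.0001 0 0 1;0 0 0 0.0001 0 0 1;0 0 0 0.0001 0 0 1;0 0 0 0.0001 0 0 1"
}}

```text
time: 20.85
ee_pos: [0.5557, -0.1663, 0.042]
ee_rot: [-180.0, -2.2, 9.9]
ft_force: [-5.4, -0.4, 1.7]
opening: 0.003
grasp_force: 2.6
```

Held at about 5.5 N for 0.75 s. Now I draw back very slowly.

{"fn": "jog_arm", "kwargs": {
  "rows": "0 0 0 -0.00006 0 0 1;0 0 0 -0.00012 0 0 1;0 0 0 -0.00018 0 0 1;0 0 0 -0.00024 0 0 1;0 0 0 -0.0003 0 0 1;0 0 0 -0.00036 0 0 1;0 0 0 -0.00042 0 0 1;0 0 0 -0.00048 0 0 1;0 0 0 -0.00054 0 0 1;0 0 0 -0.0006 0 0 1;0 0 0 -0.00066 0 0 1;0 0 0 -0.00072 0 0 1;0 0 0 -0.00078 0 0 1;0 0 0 -0.00084 0 0 1;0 0 0 -0.0009 0 0 1;0 0 0 -0.00096 0 0 1;0 0 0 -0.00102 0 0 1;0 0 0 -0.00108 0 0 1;0 0 0 -0.00114 0 0 1;0 0 0 -0.0012 0 0 1"
}}

```text
time: 23.35
ee_pos: [0.5554, -0.1664, 0.0422]
ee_rot: [180.0, -2.3, 9.9]
ft_force: [-1.9, 0.0, -0.2]
opening: 0.005
grasp_force: 1.0
```

{"fn": "jog_arm", "kwargs": {
  "rows": "0 0 0 -0.00005 0 0 1;0 0 0 -0.0001 0 0 1;0 0 0 -0.00015 0 0 1;0 0 0 -0.0002 0 0 1;0 0 0 -0.00025 0 0 1;0 0 0 -0.0003 0 0 1;0 0 0 -0.00035 0 0 1;0 0 0 -0.0004 0 0 1;0 0 0 -0.0005 0 0 1;0 0 0 -0.0006 0 0 1;0 0 0 -0.0007 0 0 1;0 0 0 -0.0008 0 0 1;0 0 0 -0.0009 0 0 1;0 0 0 -0.001 0 0 1;0 0 0 -0.0012 0 0 1;0 0 0 -0.0014 0 0 1;0 0 0 -0.0017 0 0 1;0 0 0 -0.002 0 0 1;0 0 0 -0.003 0 0 1;0 0 0 -0.003 0 0 1"
}}

```text
time: 25.85
ee_pos: [0.552, -0.167, 0.042]
ee_rot: [-180.0, -2.3, 9.9]
ft_force: [0.3, -0.8, 0.1]
opening: 0.008
grasp_force: 0.0
```

Run:
```python
from h import *
a=np.radians(10);ex=np.array([np.cos(a),np.sin(a)]);ey=np.array([-ex[1],ex[0]]);o=np.array([.5964,-.1589])
s=arm.sense();e=s["ee_pos"];print(e,(e[:2]-o)@ex,s["ft_force"])
p=arm.read_camera("wrist");P=cloud(p);c=p["color"].astype(int);X=(P[...,:2]-o)@ex;Y=(P[...,:2]-o)@ey
m=(X>-.06)&(X<-.004)&(abs(Y)<.009)&(P[...,2]>.05)&(P[...,2]<.06)&((c[...,0]>120));print(np.percentile(X[m],[0.5,99]),np.percentile(P[m][:,2],95))
r=m&(c[...,0]-c[...,1]>80);print("band",np.percentile(X[r],[2,98]))
```

```text
[ 0.55198729 -0.16696227  0.04195248] -0.04513798503895926 [ 0.25944668 -0.75131343  0.09296629]
[-0.03653438 -0.00428301] 0.055419414308477674
band [-0.02707094 -0.01584662]
```

{"fn": "jog_arm", "kwargs": {
  "rows": "0 0 0 -0.005 0 0 1;0 0 0 -0.015 0 0 1;0 0 0 -0.03 0 -0.005 1;0 0 0 -0.045 0 -0.02 1;0 0 0 -0.06 0 -0.05 1;0 0 0 -0.06 0 -0.08 1;0 0 0 -0.06 0 -0.08 1;0 0 0 -0.06 0 -0.08 1;0 0 0 -0.06 0 -0.08 1"
}}

```text
time: 27.02
ee_pos: [0.4889, -0.1778, 0.1185]
ee_rot: [-180.0, -2.2, 9.9]
ft_force: [-0.5, 0.3, -0.1]
opening: 0.005
grasp_force: 0.0
```

Run:
```python
from h import *
a=np.radians(10);ex=np.array([np.cos(a),np.sin(a)]);ey=np.array([-ex[1],ex[0]]);o=np.array([.5964,-.1589])
p=arm.read_camera("wrist");P=cloud(p);c=p["color"].astype(int);X=(P[...,:2]-o)@ex;Y=(P[...,:2]-o)@ey
m=(X>-.07)&(X<-.004)&(abs(Y)<.012)&(P[...,2]>.047)&(P[...,2]<.06);print(np.percentile(X[m],[0,1,99]),np.percentile(P[m][:,2],95),np.percentile(Y[m],[2,98]))
q=arm.read_camera("side")
b=np.zeros((300,800,3),np.uint8)
b[:300,:400]=cv2.resize(p["color"],(400,300));b[:300,400:]=cv2.resize(q["color"][180:255,250:350],(400,300))
cv2.imwrite("pics/f.png",b[...,::-1])
```

```text
[-0.03146501 -0.03138819 -0.00448736] 0.055345122153338706 [-0.00946999  0.00894921]
```

View pics/f.png

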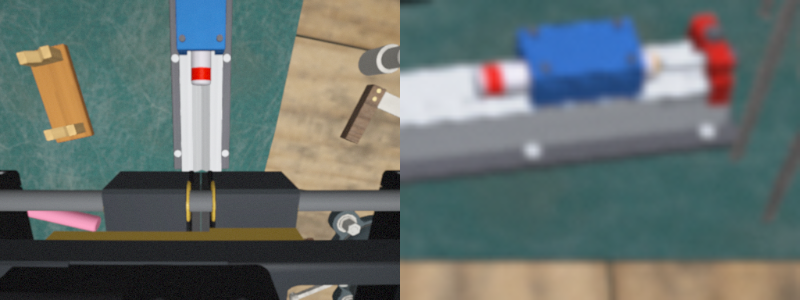

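The pin is seated, with its tail at jig x = -31.4, so the nose is at about 78.6 on the button (button measured at about 79). The tail stands out of the hood at (201,72). Handing in.

```bash
python3 -c "
from bench import arm
print(arm.hand_in())"
```

```text
the job is handed in; nothing more can be done
None
```

I laid the pin in the V-groove, slid it under the hood to the brass button, held it there at about 5.5 N for about 0.75 s, drew back slowly and handed the job in. No verdict came back: by camera the pin is seated with its nose at the button, but I could not measure the final touch itself.

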